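# Lock the pot-painting turntable at its index notch

### The job

Get the pot's turntable locked for painting: pull the red-headed pin straight up out of the bolt housing and put it in the green bowl, so that the spring bolt presses on the rim of the wheel's metal ring. Then turn the wheel gently by pushing a blue finger post along its circle until the bolt drops fully into the ring's notch, which sits only roughly at the red stripe; stop pushing as soon as you feel the wheel lock, never force it. Leave the pot standing in the middle of the wheel and the other things where they are.

Things in the scene. Friction and masses are not known exactly. Their poses are not given: they have to be found in the camera images.
- turntable: Fixed grey base. Origin on the wheel's axis at table height; z up; +x runs from the axis through the mark along the bolt. Round foot of radius 80 mm plus a tongue 60 mm wide to x = 190. Bolt housing on the tongue: bridge x 115-126, |y| under 18, top 48 mm above the table; guide walls x 120-182, |y| 8-20, top 32; end plate x 184, top 34. The wheel turns on it either way without end.
- mark (a point): Point of the base where the notch mouth must come in the end: on the base's +x axis, 100 mm from the wheel's axis, height 27 mm, just before the bridge, which has a red mark on its top.
- wheel: Light-wood disc, 181 mm across, on an upright bearing with slight drag: it can only turn. Origin: centre of its underside, 20 mm above the table; z up. Six blue finger posts (18 mm diameter, 34 to 58 mm above the table) stand 80 mm from the axis at 30, 90, 150, 210, 270, 330 degrees from its +x axis, where a red stripe lies. 2 to 8 N at a post turns it. An aluminium index ring is clamped round it.
- stripe (a point): The aluminium ring (200 mm across, 14 mm thick) turns with the wheel but was clamped on by eye: its one notch (17.5 mm wide, 9 mm deep as seen, open to the rim) lies up to 0.35 rad either side of this point and is not measured. This point: on the wheel's +x axis, beyond the end of its red stripe, 100 mm from the axis. It starts at least 1.15 rad from the mark, either side.
- bolt (a joint): Travel (m) of the brass spring bolt towards the wheel's axis: 0 = held back by the pin, about 0.007 = riding on the rim, 0.018 = home in the notch. The spring pushes with 4 N at 0, 2 N at home. The round nose is 14 mm wide: 1.75 mm play each side in the notch. Once home it stops the wheel both ways like a rigid stop.
- bolt_tip (a point): Front end of the bolt's nose, at its top (height 32 mm); 107 mm from the wheel's axis when held back.
- pin: Loose steel pull pin, 30 g: shank 8 mm diameter, 22 mm long, below a red cylindrical head 22 mm diameter, 24 mm tall. Origin: foot of the shank; z towards the head. It stands upright in the housing 130 mm from the wheel's axis, foot 32 mm, head 54 to 78 mm above the table, the lower 16 mm pinched by the bolt's spring. There is room for fingers beside the head along the base's y axis.
- pin_mid (a point): Middle of the pin, 23 mm above its foot.
- green_bowl: Loose green plastic bowl for the pin, rim radius 65 mm, 40 mm tall, wall 4 mm. Origin: centre of its underside.
- pot: Small terracotta pot, loose, 82 mm across, 52 mm tall, 160 g, standing in the middle of the wheel (top 86 mm above the table). Origin: centre of its underside.
- orange_bowl: Orange plastic bowl like the green one, a bystander. Origin: centre of its underside.
- blue_jar: Small blue paint jar with white lid, 38 mm diameter, 42 mm tall; bystander. Origin: centre of its underside.
- yellow_jar: Small yellow paint jar with white lid, 38 mm diameter, 42 mm tall; bystander. Origin: centre of its underside.
- tape: Roll of clear tape lying flat, 90 mm diameter, 22 mm tall; bystander. Origin: centre of its underside.
- glue: White glue bottle, 34 mm diameter, 80 mm tall; bystander. Origin: centre of its underside.
- brush: Paint brush lying on the table, 170 mm long; bystander. Its x axis runs along it.

How it is judged:
On the way, in this order (a step that is already met when the one before it is completed fails the run):
1. the pin is out and the bolt rides on the wheel's rim (value of joint bolt above 0.004 m), for 0.2 s.
2. the bolt has dropped fully into the notch (value of joint bolt above 0.0165 m), for 0.2 s.
At the end, for the whole second after the job is handed in: Bolt home in the notch (travel over 16.5 mm), pin lying in the green bowl (its middle within 55 mm of the centre, below 50 mm), pot upright (0.15 rad) within 12 mm of the wheel's centre, wheel and pin at rest (value of joint bolt above 0.0165 m and horizontal distance between pin_mid and green_bowl below 0.055 m and height (world z) of pin_mid below 0.05 m and horizontal distance between pot and wheel below 0.012 m and angle between pot's own z axis and vertical below 0.15 rad and linear speed of pin below 0.05 m/s and angular speed of wheel below 0.05 rad/s); the robot touches nothing.
It fails at once if the wheel is pushed or squeezed by the robot with more than 20 N (contact force between any of the fingers, the arm and wheel above 20 N).
It fails at once if the pot is tipped by more than 0.3 rad (angle between pot's own z axis and vertical above 0.3 rad).
It fails at once if the green bowl is shoved more than 40 mm (distance of green_bowl from where it was at the start of the episode above 0.04 m).
It fails at once if another thing on the table is moved by more than 25 mm (distance of any of orange_bowl, blue_jar, yellow_jar, tape, glue, brush from where it was at the start of the episode above 0.025 m).
It also fails if it takes over 72 s, if anything falls off the work surface, if the arm or the gripper's body presses on something with over 40 N, if the wrist force passes 120 N, or if a joint passes its speed limit or range.

### The arm

A 6-joint arm with a two-finger parallel gripper is mounted at the origin on the work surface. World frame = base frame: x ahead of the robot, y to its left, z up, the work surface at z = 0. Lengths are in m, angles in rad, forces in N, time in s.
With the tool pointing down it reaches from about 0.3 to 1 m from the base axis. Payload 5.1 kg.
Tool frame: the origin (TCP) lies between the finger pads; the fingertips stand 14 mm ahead of it and the grasp point (between the pads) lies 5 mm behind it; z points along the fingers, y is the direction in which the jaws open and shut (so a half turn about z gives the same grasp; the last joint's range is limited). The gripper opens to 95 mm and grips with 3 to 60 N. Pads are 20 mm wide; open, the fingers measure 119 mm over their backs; the gripper's body (75 mm by 180 mm) begins 59 mm behind the grasp point.
Start: joints at [-1.281, 0.124, 1.65, -0, 1.367, -0.083], TCP at [0.237, -0.605, 0.229] pointing down, gripper open.
Joint ranges: [-2.61, 2.61], [-1.02, 2.33], [0.03, 2.71], [-1.35, 4.49], [0.32, 2.68], [-2.91, 2.91]. Speed limits (rad/s): [2.57, 2.57, 3.14, 3.14, 3.14, 3.14].

### API

Orientations are given as a unit quaternion [w, x, y, z].
In Python, from cell import manip gives the robot as it stands.
- The arm moves only by the shell command python3 -m pendant 'ROWS' [OPENING] [FORCE]. ROWS is JSON, a list that holds one entry, the list of rows, each a list of 6 numbers: the shift along the tool's x, y, z in m, then the turn, a rotation vector about the tool's x, y, z in rad. A call has 1 to 12 rows; each row shifts and turns the commanded pose from where the row before left it, along the tool's axes as they then stand; what a row does not reach is not made up. A row lasts 1/8 s, in which the tool goes at most 62.5 mm and 10.7 degrees, less where a joint would pass 70% of its speed; a pose out of reach is approached as far as the arm can. A call is refused whole if a number of a shift passes 0.0625 or a number of a turn 0.188, either way. A call with a gripper value outside its range is refused whole. OPENING is the gripper command: -1 is shut, 1 is fully open, values between are in proportion, set as the call begins (- or left out, the last holds). The fingers move at their own pace and stop on an object; FORCE is the grip in N (left out, the last holds). Time passes only in rows, so rows that do not move let the fingers close. It gives the time, the measured TCP pose, the force and the opening at its end, in the units of the state.
- manip.read_state(): the state, without advancing time (a new reading comes with each control period).
- manip.get_image(name): name is "scene" or "top" or "wrist"; returns the picture (480x640x3 uint8, red, green, blue); there is no depth.
- manip.camera_model(name): a dict with "fx", "fy", "cx", "cy" (pixels), "k1" (the pictures are not rectified: a ray, as slopes to the right and down, at radius r is drawn at 1 + k1 r^2 times it, then the intrinsics apply), "xyz" and "orientation" of the camera in the world. Camera axes: x right, y down, z forward; pixel columns grow to the right and rows downward; lengths in m; the calibration is good to about 2 mm. A picture is of the moment at which its call begins: read the wrist's pose just before it. camera_model takes no time and is no camera call; for the wrist camera it gives the pose at the moment of the call.
- manip.close_job(): hands the job in, once; it reports no verdict.
The state is a dict: "time": time; "joints": joint angles; "joint_vel": joint speeds; "effort": joint torques, N m; "ee_pos": TCP position; "tcp_rot": TCP orientation; "wrist_force": force on the tool from outside, world axes, zero at the start; "moment": the same for the moment, N m; "finger_gap": finger opening in m.
Only numpy, scipy, OpenCV 4.12 (cv2) and the standard library are available. Lean on these libraries where they do the work, as an engineer would, in place of code of your own. Each camera call takes 0.05 s, during which the arm holds its last target.

## Working session

There is one attempt and no reset: what is moved stays moved. The work goes in short steps, Python scripts to look and compute and a shell command to move; the robot and the scene stay as the last step left them, time stands still between calls to the robot, and variables do not carry over. Pictures are saved under pics/ and viewed, and the job is handed in when it is done.

```bash
ls; mkdir -p pics; python3 - <<'E'
from cell import manip
import cv2,json
print(manip.read_state())
for n in ("scene","top","wrist"):
    m=manip.camera_model(n); print(n,m)
    if n!="wrist":
        cv2.imwrite(f"pics/{n}0.png",manip.get_image(n)[:,:,::-1])
E
```

```text
pics
{'time': 0.0, 'joints': array([-1.28061707e+00,  1.24522465e-01,  1.65166301e+00, -2.40864342e-05,
        1.36743333e+00, -8.26263104e-02]), 'joint_vel': array([-0.00131296,  0.0006537 ,  0.0006944 , -0.00157065, -0.0027232 ,
       -0.00089159]), 'effort': array([-1.82038391e-03, -4.17606747e+01, -3.59934640e+01,  7.71558168e-02,
        4.93076630e-02, -1.89292446e-04]), 'ee_pos': array([ 0.23652976, -0.60479941,  0.22738225]), 'tcp_rot': array([-1.00640134e-03,  9.82676289e-01,  1.85327507e-01, -1.16673690e-04]), 'wrist_force': array([ 0.07771706,  0.01000651, -0.48027923]), 'moment': array([0.00398933, 0.04203169, 0.00881795]), 'finger_gap': 0.0950578404596658}
scene {'fx': 509.11160385372443, 'fy': 509.11160385372443, 'cx': 316.0678989078738, 'cy': 245.15792768344974, 'k1': -0.11575253107269631, 'xyz': array([ 1.18218066, -0.53630586,  0.93859656]), 'orientation': array([-0.3275343 ,  0.84236098,  0.397072  , -0.15963423])}
top {'fx': 526.6395837875057, 'fy': 526.6395837875057, 'cx': 324.3083859173521, 'cy': 232.32549917145363, 'k1': 0.008323290964687735, 'xyz': array([0.31241338, 0.01186322, 1.21845683]), 'orientation': array([ 0.07311616, -0.70165453,  0.70469787, -0.07573549])}
wrist {'fx': 426.6933833081488, 'fy': 426.6933833081488, 'cx': 320.9774299648769, 'cy': 238.1089608729842, 'k1': -0.052179664661849964, 'xyz': array([ 0.31114544, -0.57611051,  0.38411056]), 'orientation': array([ 0.1183551 ,  0.81747303, -0.55780077, -0.08116781])}
```

View pics/scene0.png

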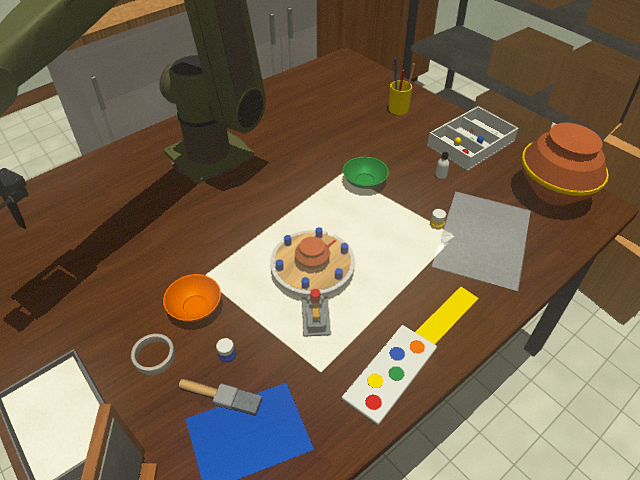

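View pics/top0.png

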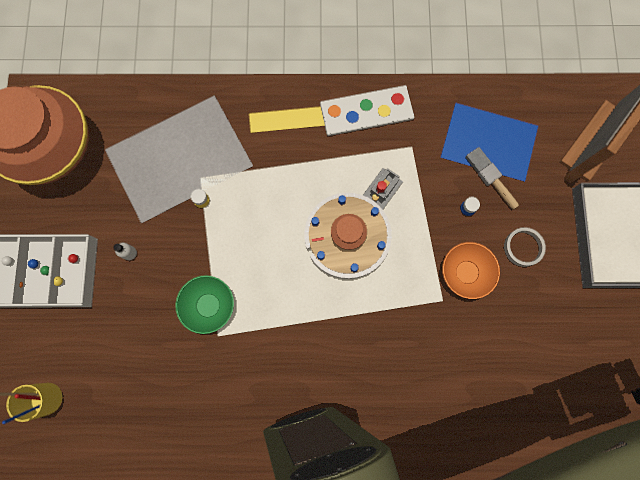

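The top view shows the wheel at about (347,235), the pin at (382,187) on the housing, the green bowl at (205,305) and the stripe at (317,240). Next I measure them.

```bash
cat > h.py <<'E'
from cell import manip
import numpy as np, cv2
from scipy.spatial.transform import Rotation as R
def rot(q): return R.from_quat([q[1],q[2],q[3],q[0]])
def ray(m,u,v):
    d=np.array([(u-m['cx'])/m['fx'],(v-m['cy'])/m['fy']]); p=d.copy()
    for _ in range(20): p=d/(1+m['k1']*(p@p))
    return rot(m['orientation']).apply([p[0],p[1],1.])
def onz(m,u,v,z):
    r=ray(m,u,v); c=np.array(m['xyz']); return c+r*(z-c[2])/r[2]
def proj(m,P):
    c=rot(m['orientation']).inv().apply(np.array(P)-m['xyz']); p=c[:2]/c[2]; p=p*(1+m['k1']*(p@p))
    return p[0]*m['fx']+m['cx'],p[1]*m['fy']+m['cy']
def blobs(img,lo,hi,amin=15):
    hsv=cv2.cvtColor(img,cv2.COLOR_RGB2HSV); k=cv2.inRange(hsv,np.array(lo),np.array(hi))
    n,l,s,c=cv2.connectedComponentsWithStats(k)
    return [(c[i].round(1),s[i]) for i in range(1,n) if s[i][4]>=amin]
def circ(P):
    P=np.array(P); A=np.c_[2*P,np.ones(len(P))]; s=np.linalg.lstsq(A,(P**2).sum(1),rcond=None)[0]
    return s[:2],np.sqrt(s[2]+s[:2]@s[:2])
E
python3 - <<'E'
from h import *
for n in ("top","scene"):
    im=cv2.imread(f"pics/{n}0.png")[:,:,::-1].copy(); m=manip.camera_model(n)
    for nm,lo,hi in (("blue",(108,100,60),(125,255,255)),("green",(55,100,40),(85,255,255)),("red",(0,170,90),(6,255,255)),("red2",(174,150,90),(180,255,255))):
        for c,s in blobs(im,lo,hi,8):
            z={"blue":.058,"green":.04}.get(nm,.078)
            print(n,nm,c,s,onz(m,*c,z).round(4))
im=cv2.imread("pics/top0.png")[140:340,160:430]; cv2.imwrite("pics/tz.png",cv2.resize(im,None,fx=2.9,fy=2.9,interpolation=3))
E
```

```text
top blue [490.2 139.9] [ 441  103   97   79 4421] [ 0.7806 -0.3825  0.058 ]
top blue [351.8 116.4] [346 111  13  12 109] [ 0.8409 -0.0594  0.058 ]
top blue [341.6 199.3] [339 195   7  10  42] [ 0.6378 -0.0329  0.058 ]
top blue [465.  210.3] [461 202  14  14  51] [ 0.6108 -0.3133  0.058 ]
top blue [374.5 210.8] [371 207   8   9  45] [ 0.6104 -0.1074  0.058 ]
top blue [314.9 220.3] [312 217   7   7  41] [0.5888 0.0281 0.058 ]
top blue [381.  244.8] [377 241   8   9  43] [ 0.5317 -0.1201  0.058 ]
top blue [320.4 254.6] [317 251   8   8  45] [0.51   0.0159 0.058 ]
top blue [ 32.4 263.2] [ 28 259  10   9  72] [0.4934 0.6541 0.058 ]
top blue [354.1 267.1] [351 264   7   7  37] [ 0.4815 -0.0589  0.058 ]
top blue [ 19.1 414.8] [  2 406  37  18  75] [0.174  0.6457 0.058 ]
top green [365.6 104.3] [360  99  12  11 105] [ 0.8803 -0.0942  0.04  ]
top green [ 44.4 269.9] [ 41 266   8   9  58] [0.4809 0.6356 0.04  ]
top green [204.1 304.3] [ 176  276   57   58 2619] [0.4023 0.2746 0.04  ]
top red [397.   98.5] [391  94  13  10 100] [ 0.8763 -0.1647  0.078 ]
top red [381.5 184.6] [377 181   9   9  3
[... 762 characters left out ...]
90 347  15  13 149] [ 0.8751 -0.0884  0.058 ]
scene blue [227.7 357.2] [219 350  17  12  84] [ 0.6693 -0.3519  0.058 ]
scene blue [248.1 436.4] [ 185  383  129   97 7539] [ 0.8283 -0.4124  0.058 ]
scene green [365.2 170.9] [ 343  157   46   29 1049] [0.4047 0.2673 0.04  ]
scene green [395.9 373. ] [389 367  15  13 160] [ 0.8997 -0.1125  0.04  ]
scene red [402.3  73.4] [401  69   4  10  16] [0.1326 0.6948 0.078 ]
scene red [465.4 150.6] [463 149   5   5  16] [0.551  0.5144 0.078 ]
scene red [331.3 242.8] [328 240   8   7  14] [ 0.5791 -0.0065  0.078 ]
scene red [314.9 292.3] [311 289   9   8  56] [ 0.6661 -0.1265  0.078 ]
scene red [373.  401.7] [366 395  15  15 178] [ 0.9263 -0.2034  0.078 ]
```

View pics/tz.png

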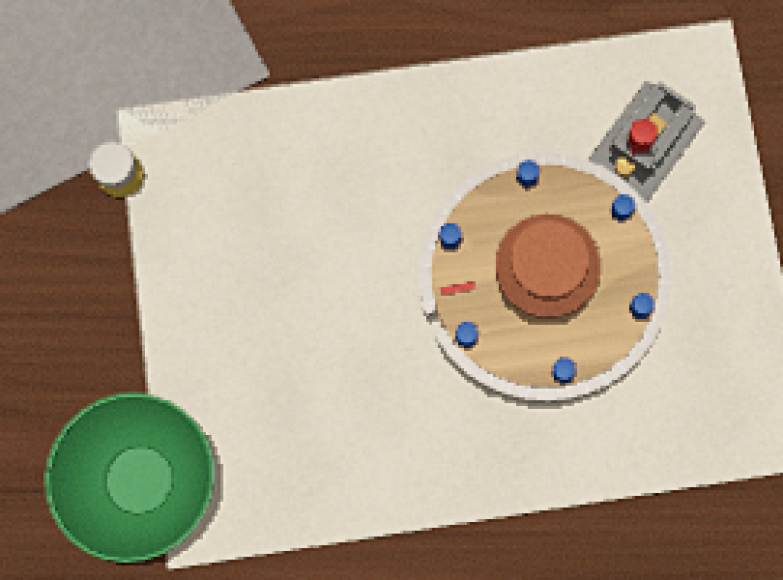

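The zoom also shows the notch as a small gap in the ring at about (308,247), slightly past the stripe. I'll compute the angles and make the first move.

```bash
cat >> h.py <<'E'
def togo(x,y,z,yaw):
    s=manip.read_state(); r=rot(s['tcp_rot']); t=r.inv().apply(np.array([x,y,z])-s['ee_pos'])
    T=R.from_matrix(np.array([[np.cos(yaw),np.sin(yaw),0],[np.sin(yaw),-np.cos(yaw),0],[0,0,-1]]))
    w=(r.inv()*T).as_rotvec()
    X=r.as_matrix()[:,0]
    print('t',round(s['time'],2),'pos',s['ee_pos'].round(4),'yaw',np.arctan2(X[1],X[0]).round(3),'F',s['wrist_force'].round(1),'gap',round(s['finger_gap'],4)); print('shift mm',(t*1000).round(1),'turn',w.round(3),'j',s['joints'].round(2))
E
python3 - <<'E'
from h import *
m=manip.camera_model("top")
C=np.array([.56,-.0461])
P=np.array([[.6378,-.0329],[.6104,-.1074],[.5317,-.1201],[.4815,-.0589],[.51,.0159],[.5888,.0281]])
print(circ(P))
n=onz(m,160+430/2.9,140+312/2.9,.030)[:2]; print('notch',n,np.linalg.norm(n-C),np.arctan2(*(n-C)[::-1]))
n=onz(m,160+458/2.9,140+289/2.9,.034)[:2]; print('stripe',n,np.arctan2(*(n-C)[::-1]))
print(np.arctan2(*(P-C).T[::-1]))
togo(.666,-.123,.2,2.518)
E
python3 -m pendant '[[[0.048,-0.0243,0,0,0,0],[0.048,-0.0243,0,0,0,0],[0.048,-0.0243,0,0,0,0],[0.048,-0.0243,0,0,0,0],[0.048,-0.0243,0,0,0,0],[0.048,-0.0243,0,0,0,0],[0.048,-0.0243,0,0,0,0],[0.048,-0.0243,0,0,0,0],[0.048,-0.0243,0,0,0,0],[0.048,-0.0243,0,0,0,0],[0.048,-0.0243,0,0,0,0],[0.048,-0.0243,0,0,0,0]]]' 
python3 -m pendant '[[[0,0,0,0,0,-0.179],[0,0,0,0,0,-0.179],[0,0,0,0,0,-0.179],[0,0,0,0,0,-0.179],[0,0,0,0,0,-0.179],[0,0,0,0,0,-0.179],[0,0,0,0,0,-0.179],[0,0,0,0,0,-0.179],[0,0,0,0,0,-0.179],[0,0,0,0,0,-0.179],[0,0,0,0,0,-0.179],[0,0,0,0,0,-0.179]]]'
python3 - <<'E'
from h import *
togo(.6663,-.1235,.16,2.518)
cv2.imwrite("pics/w1.png",manip.get_image("wrist")[:,:,::-1])
E
```

```text
(array([ 0.55977791, -0.04594389]), np.float64(0.07938000913729051))
notch [0.53118742 0.04377053] 0.09437625415644113 1.881044313290864
stripe [0.54884508 0.02155675] 1.7342014501823175
[ 0.16806534 -0.88267299 -1.93606713 -2.97995781  2.24945882  1.20055557]
t 0.1 pos [ 0.2366 -0.6048  0.2275] yaw 0.373 F [ 0.5 -0.6  0.7] gap 0.0952
shift mm [ 575.4 -292.3   28.2] turn [-1.000e-03 -2.000e-03 -2.145e+00] j [-1.28  0.12  1.65  0.    1.37 -0.08]
time: 1.6
ee_pos: [0.6677, -0.1224, 0.228]
tcp_rot: [-0.0, 0.983, 0.185, -0.0]
wrist_force: [0.3, -0.2, -0.1]
finger_gap: 0.0949
time: 3.1
ee_pos: [0.6666, -0.1239, 0.2279]
tcp_rot: [-0.001, 0.303, 0.953, -0.0]
wrist_force: [0.1, -0.1, 0.3]
finger_gap: 0.0949
t 3.1 pos [ 0.6666 -0.1239  0.2279] yaw 2.527 F [ 0.1 -0.1  0.3] gap 0.0949
shift mm [ 0.4  0.2 67.9] turn [-0.    -0.001  0.009] j [-0.26  0.19  1.58 -0.    1.37 -1.22]
```

View pics/w1.png

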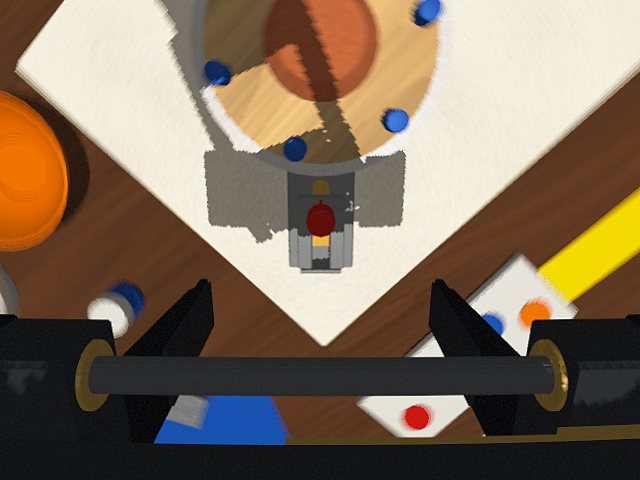

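The wrist view shows the housing upright in the picture and the red head at about (320,218), midway between the jaws. I'll measure the head from this view.

```bash
python3 - <<'E'
from h import *
m=manip.camera_model("wrist")
im=cv2.imread("pics/w1.png")[:,:,::-1].copy()
for nm,lo,hi,z in (("red",(0,150,60),(5,255,255),.078),("red",(173,150,60),(180,255,255),.078),("blue",(108,100,60),(125,255,255),.058)):
  for c,s in blobs(im,lo,hi,40): 
    x,y,w,h,a=s; print(nm,c,s,onz(m,*c,z).round(4), 'top-edge',onz(m,x+w/2,y,z).round(4),'bot@.054',onz(m,x+w/2,y+h,.054).round(4))
# project housing edges expected: pin head top circle edge points
d=np.array([np.cos(-.624),np.sin(-.624)]);Q=np.array([-d[1],d[0]])
C=np.array([.56,-.0461])
for k in (184,): 
  for yy in (-20,20): print(proj(m,[*(C+d*k/1e3+Q*yy/1e3),.034]))
cv2.imwrite("pics/w1z.png",cv2.resize(im[140:290,230:420,::-1],None,fx=4,fy=4,interpolation=3))
E
```

```text
red [320.4 219.4] [306 200  29  37 653] [ 0.6626 -0.1226  0.078 ] top-edge [ 0.6507 -0.1141  0.078 ] bot@.054 [ 0.6795 -0.1344  0.054 ]
red [416.5 417.2] [405 406  24  24 432] [ 0.8546 -0.1555  0.078 ] top-edge [ 0.8448 -0.1491  0.078 ] bot@.054 [ 0.8874 -0.1687  0.054 ]
blue [426.9  11.2] [414   0  26  26 464] [0.5863 0.022  0.058 ] top-edge [0.5801 0.0259 0.058 ] bot@.054 [0.5945 0.0181 0.054 ]
blue [216.9  73.3] [204  62  27  23 455] [ 0.5344 -0.1243  0.058 ] top-edge [ 0.5286 -0.1191  0.058 ] bot@.054 [ 0.5403 -0.1296  0.054 ]
blue [395.4 120.4] [383 110  25  22 442] [ 0.6366 -0.0365  0.058 ] top-edge [ 0.6303 -0.0324  0.058 ] bot@.054 [ 0.6443 -0.0405  0.054 ]
blue [294.6 149.2] [284 137  22  25 397] [ 0.6109 -0.1101  0.058 ] top-edge [ 0.6038 -0.1046  0.058 ] bot@.054 [ 0.619 -0.116  0.054]
blue [131.2 296.3] [112 284  32  32 422] [ 0.6297 -0.2942  0.058 ] top-edge [ 0.6199 -0.2888  0.058 ] bot@.054 [ 0.6423 -0.3119  0.054 ]
blue [493.8 323. ] [482 314  21  22 219] [ 0.8265 -0.0561  0.058 ] top-edge [ 0.8182 -0.0529  0.058 ] bot@.054 [ 0.8399 -0.0627  0.054 ]
blue [229.5 423.4] [ 154  395  135   50 4726] [ 0.7778 -0.3064  0.058 ] top-edge [ 0.7492 -0.2927  0.058 ] bot@.054 [ 0.7954 -0.3317  0.054 ]
(np.float64(299.28794778391017), np.float64(269.20178535230684))
(np.float64(344.95183878074334), np.float64(269.79187483712315))
```

View pics/w1z.png

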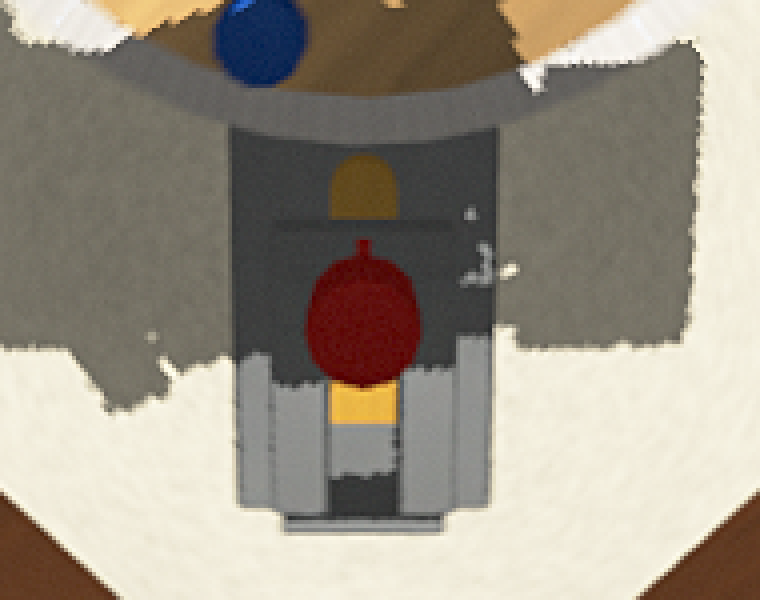

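```bash
python3 - <<'E'
from h import *
m=manip.camera_model("wrist"); print(m['xyz'])
d=np.array([np.cos(-.624),np.sin(-.624)]);Q=np.array([-d[1],d[0]])
t=np.linspace(0,2*np.pi,60)
for c in ((.6663,-.1235),(.666,-.125),(.6645,-.1255)):
  for z in (.054,.078):
    p=np.array([proj(m,[c[0]+.011*np.cos(a),c[1]+.011*np.sin(a),z]) for a in t]); print(c,z,p.min(0).round(1),p.max(0).round(1))
mt=manip.camera_model("top"); im=cv2.imread("pics/top0.png")
for c in ((.6663,-.1235),(.6645,-.1255)):
  for z in (.054,.078):
    p=np.array([proj(mt,[c[0]+.011*np.cos(a),c[1]+.011*np.sin(a),z]) for a in t]); print('top',c,z,p.min(0).round(1),p.max(0).round(1))
h=cv2.cvtColor(im,cv2.COLOR_BGR2HSV)[170:200,365:400]; k=((h[...,0]<8)|(h[...,0]>172))&(h[...,1]>150); ys,xs=np.nonzero(k); print(xs.min()+365,xs.max()+365,ys.min()+170,ys.max()+170)
for r in k: print(''.join('#' if v else '.' for v in r))
E
```

```text
[ 0.60095094 -0.07815906  0.38453581]
(0.6663, -0.1235) 0.054 [308.4 202.9] [336.  229.8]
(0.6663, -0.1235) 0.078 [307.4 209.6] [337.  238.3]
(0.666, -0.125) 0.054 [306.6 203.7] [334.2 230.5]
(0.666, -0.125) 0.078 [305.5 210.4] [335.1 239.1]
(0.6645, -0.1255) 0.054 [305.  202.5] [332.6 229.4]
(0.6645, -0.1255) 0.078 [303.8 209.1] [333.4 237.8]
top (0.6663, -0.1235) 0.054 [376.  183.1] [385.5 192.3]
top (0.6663, -0.1235) 0.078 [377.  179.9] [386.7 189.3]
top (0.6645, -0.1255) 0.054 [376.8 183.9] [386.4 193. ]
top (0.6645, -0.1255) 0.078 [377.9 180.7] [387.6 190. ]
377 386 181 192
...................................
...................................
...................................
...................................
...................................
...................................
...................................
...................................
...................................
...................................
...................................
................###................
.............#######...............
.............########..............
.............########..............
............#########..............
............##########.............
............##.######..............
............#########..............
............########...............
.............######................
.............######................
.............#.....................
...................................
...................................
...................................
...................................
...................................
...................................
...................................
```

```bash
python3 -c "
from h import *
togo(.665,-.124,.067,2.52)"
```

```text
t 3.15 pos [ 0.6666 -0.1239  0.2278] yaw 2.53 F [-0.8 -0.6 -0.3] gap 0.095
shift mm [  1.1  -0.9 160.8] turn [-0.001 -0.001  0.01 ] j [-0.26  0.19  1.58 -0.    1.37 -1.22]
```

```bash
python3 -m pendant '[[[0.001,-0.001,0.02,0,0,0.01],[0,0,0.03,0,0,0],[0,0,0.03,0,0,0],[0,0,0.03,0,0,0],[0,0,0.025,0,0,0],[0,0,0.016,0,0,0],[0,0,0.009,0,0,0],[0,0,0,0,0,0]]]' 0 25
python3 - <<'E'
from h import *
togo(.665,-.124,.067,2.52)
cv2.imwrite("pics/w2.png",manip.get_image("wrist")[:,:,::-1])
E
```

```text
time: 4.15
ee_pos: [0.6653, -0.1242, 0.0681]
tcp_rot: [-0.0, 0.31, 0.951, -0.0]
wrist_force: [-0.1, 0.8, 0.6]
finger_gap: 0.0475
t 4.15 pos [ 0.6653 -0.1242  0.0681] yaw 2.51 F [-0.1  0.8  0.6] gap 0.0475
shift mm [ 0.3 -0.   1.1] turn [-0.    -0.001 -0.01 ] j [-0.26  0.32  1.7   0.    1.12 -1.2 ]
```

View pics/w2.png

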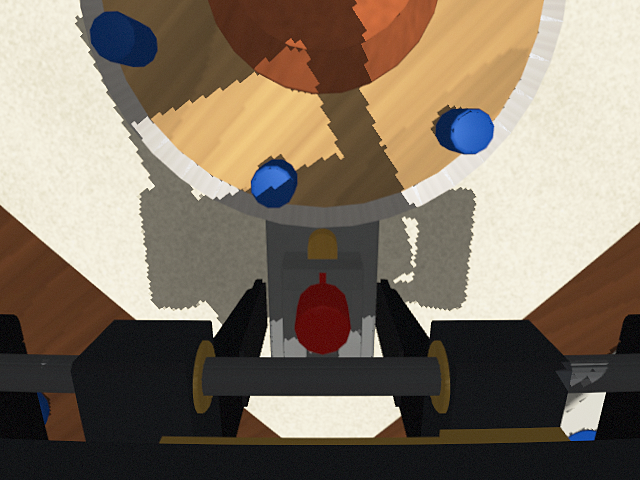

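The head, at about (322,317), is midway between the fingers. I close on it and pull straight up slowly.

```bash
python3 -m pendant '[[[0,0,0.001,0,0,0],[0,0,0,0,0,0],[0,0,0,0,0,0],[0,0,0,0,0,0],[0,0,0,0,0,0]]]' -1 25
python3 -m pendant '[[[0,0,-0.004,0,0,0],[0,0,-0.004,0,0,0],[0,0,-0.004,0,0,0],[0,0,-0.004,0,0,0],[0,0,-0.006,0,0,0],[0,0,-0.008,0,0,0],[0,0,-0.02,0,0,0],[0,0,-0.02,0,0,0],[0,0,-0.02,0,0,0],[0,0,-0.02,0,0,0],[0,0,0,0,0,0]]]'
python3 - <<'E'
from h import *
togo(.401,.274,.178,2.52)
cv2.imwrite("pics/w3.png",manip.get_image("wrist")[:,:,::-1])
E
```

```text
time: 4.82
ee_pos: [0.6658, -0.1243, 0.0681]
tcp_rot: [0.0, 0.31, 0.951, 0.0]
wrist_force: [-0.8, 0.2, 1.0]
finger_gap: 0.0216
time: 6.2
ee_pos: [0.6669, -0.1246, 0.1809]
tcp_rot: [0.002, 0.31, 0.951, 0.0]
wrist_force: [-0.3, -0.1, 0.1]
finger_gap: 0.0217
t 6.2 pos [ 0.6669 -0.1246  0.1809] yaw 2.511 F [-0.3 -0.1  0.1] gap 0.0217
shift mm [449.9 165.    1.2] turn [ 0.002  0.005 -0.009] j [-0.26  0.21  1.63  0.    1.29 -1.2 ]
```

View pics/w3.png

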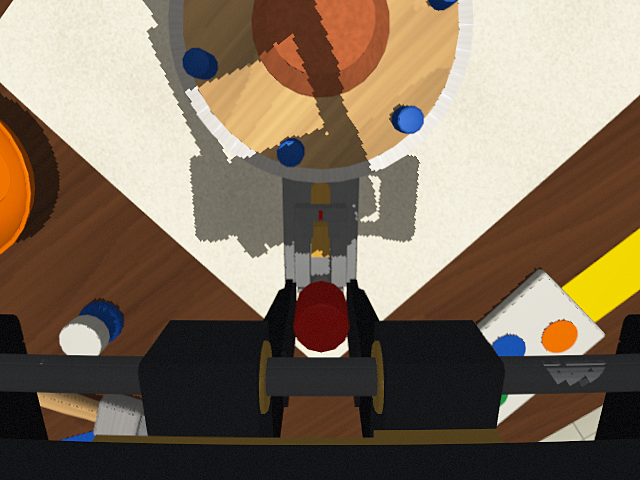

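The pin is held, and the brass nose now touches the rim at (320,183). Next I carry the pin over the bowl, with its foot at 0.147, clear of the pot.

```bash
python3 -m pendant '[[[0.0375,0.01375,0,0,0,0],[0.0375,0.01375,0,0,0,0],[0.0375,0.01375,0,0,0,0],[0.0375,0.01375,0,0,0,0],[0.0375,0.01375,0,0,0,0],[0.0375,0.01375,0,0,0,0],[0.0375,0.01375,0,0,0,0],[0.0375,0.01375,0,0,0,0],[0.0375,0.01375,0,0,0,0],[0.0375,0.01375,0,0,0,0],[0.0375,0.01375,0,0,0,0],[0.0375,0.01375,0,0,0,0]]]'
python3 - <<'E'
from h import *
togo(.401,.274,.048,2.52)
cv2.imwrite("pics/w4.png",manip.get_image("wrist")[:,:,::-1])
cv2.imwrite("pics/t4.png",manip.get_image("top")[:,:,::-1])
E
```

```text
time: 7.75
ee_pos: [0.398, 0.275, 0.1764]
tcp_rot: [-0.001, 0.31, 0.951, -0.001]
wrist_force: [0.2, 0.5, 0.1]
finger_gap: 0.0217
t 7.75 pos [0.398  0.275  0.1764] yaw 2.511 F [0.2 0.5 0.1] gap 0.0217
shift mm [ -3.2   1.2 128.4] turn [-0.002 -0.001 -0.009] j [ 0.49 -0.21  2.07  0.    1.29 -0.45]
```

View pics/w4.png

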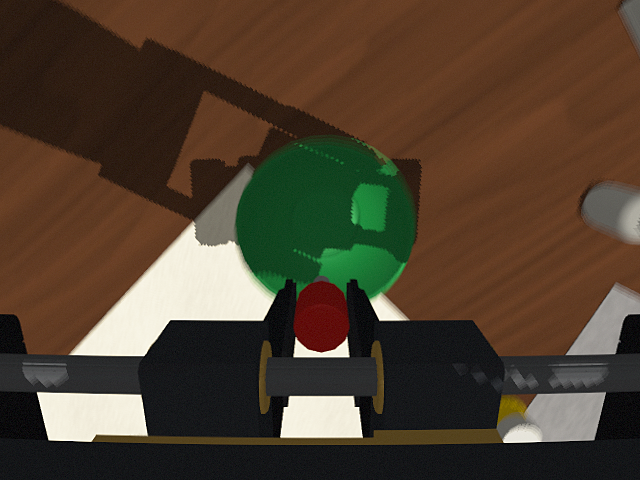

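View pics/t4.png

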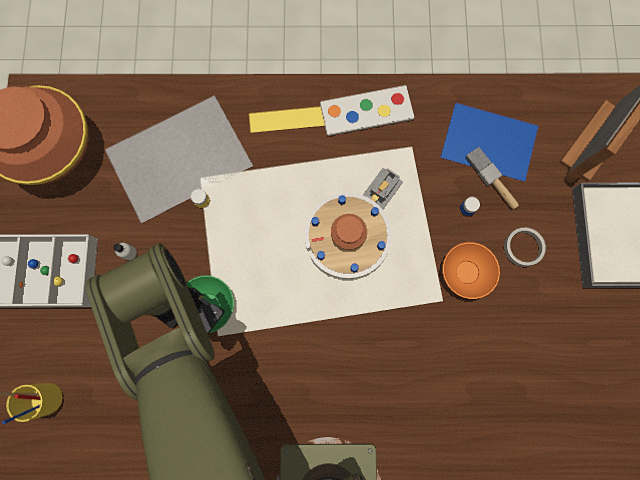

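```bash
python3 - <<'E'
from h import *
m=manip.camera_model("wrist")
P=[onz(m,u,v,.04)[:2] for u,v in ((327,136),(236,222),(417,222),(268,157),(387,158))]
print(np.round(P,4),circ(P))
E
```

```text
[[0.3462 0.3169]
 [0.3567 0.2298]
 [0.4319 0.334 ]
 [0.334  0.2763]
 [0.3819 0.3415]] (array([0.3983069 , 0.27905107]), np.float64(0.06442866422608158))
```

The rim fit gives the bowl centre as (0.399,0.278), in agreement with the top camera's (0.401,0.274). I lower straight down and open gently.

```bash
python3 -m pendant '[[[-0.001,-0.001,0.03,0,0,0],[0,0,0.03,0,0,0],[0,0,0.03,0,0,0],[0,0,0.02,0,0,0],[0,0,0.012,0,0,0],[0,0,0.005,0,0,0],[0,0,0,0,0,0],[0,0,0,0,0,0]]]'
python3 -m pendant '[[[0,0,0,0,0,0],[0,0,0,0,0,0],[0,0,0,0,0,0]]]' -0.2 25
python3 -m pendant '[[[0,0,-0.02,0,0,0],[0,0,-0.04,0,0,0],[0,0,-0.04,0,0,0],[0,0,-0.04,0,0,0],[0,0,0,0,0,0]]]' -0.2
python3 - <<'E'
from h import *
togo(.401,.274,.048,2.52)
cv2.imwrite("pics/w5.png",manip.get_image("wrist")[:,:,::-1])
E
```

```text
time: 8.85
ee_pos: [0.4003, 0.2734, 0.0516]
tcp_rot: [0.001, 0.31, 0.951, 0.001]
wrist_force: [-0.1, 0.4, 0.7]
finger_gap: 0.0214
time: 9.22
ee_pos: [0.3998, 0.2731, 0.0509]
tcp_rot: [0.0, 0.31, 0.951, 0.0]
wrist_force: [0.7, 0.7, -0.1]
finger_gap: 0.0374
time: 9.85
ee_pos: [0.4018, 0.2742, 0.195]
tcp_rot: [0.003, 0.31, 0.951, 0.003]
wrist_force: [1.1, -0.3, -0.3]
finger_gap: 0.0377
t 9.85 pos [0.4018 0.2742 0.195 ] yaw 2.511 F [ 1.1 -0.3 -0.3] gap 0.0377
shift mm [  1.   -1.7 147. ] turn [ 0.007  0.004 -0.009] j [ 0.49 -0.23  2.05  0.    1.32 -0.45]
```

View pics/w5.png

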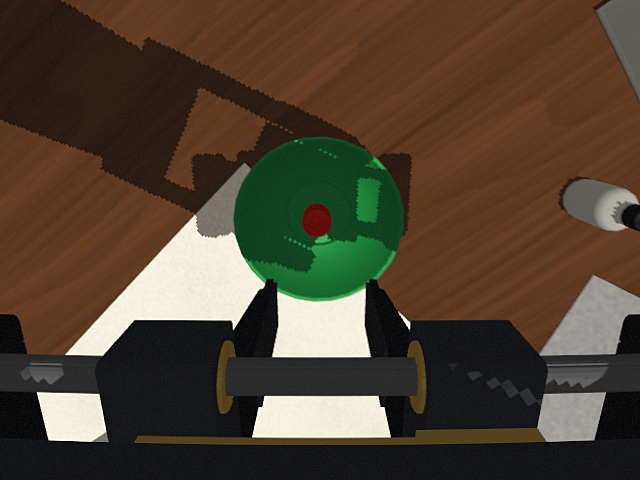

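The pin stands in the green bowl at about (317,220). Next I work out the push: closed fingers between posts D and E, tool y along the clockwise tangent.

```bash
cat >> h.py <<'E'
C=np.array([.560,-.048])
def pol():
    s=manip.read_state(); d=s['ee_pos'][:2]-C; f=np.arctan2(d[1],d[0]); X=rot(s['tcp_rot']).as_matrix()
    print('t',round(s['time'],2),'r',round(np.linalg.norm(d)*1e3,1),'phi',round(f,3),'yaw',round(np.arctan2(X[1,0],X[0,0]),3),'z',round(s['ee_pos'][2],4),'Ftool',(X.T@s['wrist_force']).round(1))
def at(phi,r=.078,z=.056,yaw=None): togo(C[0]+r*np.cos(phi),C[1]+r*np.sin(phi),z,phi if yaw is None else yaw)
E
python3 -c "
from h import *
at(2.76,z=.16)"
```

```text
t 9.9 pos [0.4005 0.2735 0.1925] yaw 2.511 F [-0.   0.  -0.2] gap 0.0386
shift mm [-242.7 -185.    32.2] turn [ 0.003  0.002 -0.249] j [ 0.49 -0.23  2.05 -0.    1.32 -0.45]
```

```bash
python3 -m pendant '[[[-0.0303,-0.0231,0,0,0,0],[-0.0303,-0.0231,0,0,0,0],[-0.0303,-0.0231,0,0,0,0],[-0.0303,-0.0231,0,0,0,0],[-0.0303,-0.0231,0,0,0,0],[-0.0303,-0.0231,0,0,0,0],[-0.0303,-0.0231,0,0,0,0],[-0.0303,-0.0231,0,0,0,0],[0,0,0.016,0,0,-0.125],[0,0,0.016,0,0,-0.125],[0,0,0,0,0,0]]]' -1 25
python3 - <<'E'
from h import *
at(2.76)
cv2.imwrite("pics/w6.png",manip.get_image("wrist")[:,:,::-1])
cv2.imwrite("pics/t6.png",manip.get_image("top")[140:340,160:430,::-1])
E
```

```text
time: 11.28
ee_pos: [0.4843, -0.019, 0.1553]
tcp_rot: [-0.003, 0.19, 0.982, -0.0]
wrist_force: [0.2, -0.8, -1.0]
finger_gap: 0.0004
t 11.28 pos [ 0.4843 -0.019   0.1553] yaw 2.759 F [ 0.2 -0.8 -1. ] gap 0.0004
shift mm [-3.7  1.4 99.3] turn [-0.001 -0.006 -0.001] j [-0.15 -0.19  2.08  0.    1.26 -1.34]
```

View pics/w6.png

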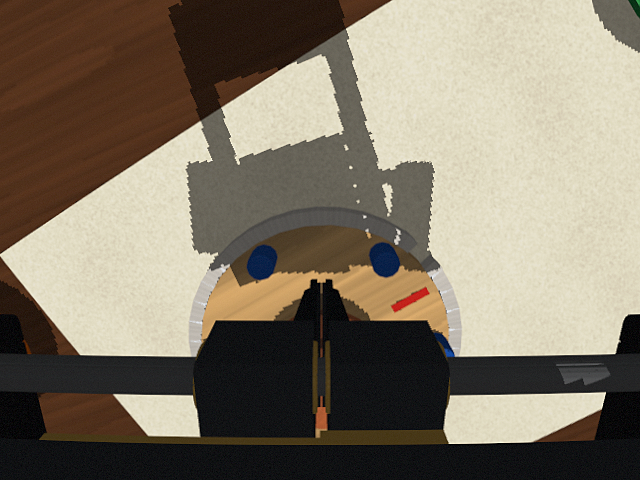

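View pics/t6.png

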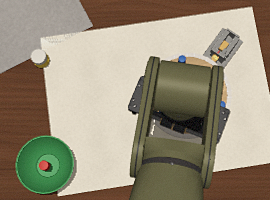

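The fingers (column 320) sit between posts D (262,262) and E (384,260). The notch appears near (405–435, 240–265). I'll check this from the saved picture.

```bash
python3 - <<'E'
from h import *
m=manip.camera_model("wrist")
for u,v,z in ((262,256,.058),(384,254,.058),(408,243,.034),(433,266,.034),(322,207,.034),(190,330,.034),(462,330,.034)):
    d=onz(m,u,v,z)[:2]-C; print(u,v,(d*1000).round(1),np.linalg.norm(d).round(4),np.arctan2(d[1],d[0]).round(3))
im=cv2.imread("pics/w6.png"); cv2.imwrite("pics/w6z.png",cv2.resize(im[195:345,180:480],None,fx=2.6,fy=2.6,interpolation=3))
E
```

```text
262 256 [-81.6  -9.1] 0.0821 -3.031
384 254 [-54.   63.3] 0.0832 2.277
408 243 [-46.5  81.8] 0.0941 2.088
433 266 [-23.9  92.7] 0.0958 1.824
322 207 [-92.   36.2] 0.0989 2.767
190 330 [-42.5 -88.6] 0.0983 -2.019
462 330 [32.2 97.6] 0.1028 1.252
```

View pics/w6z.png

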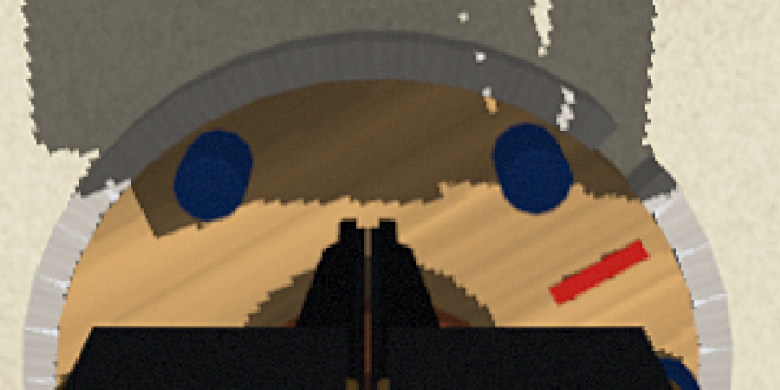

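The notch centre is at about 1.93 rad, so the wheel needs roughly 2.5–2.55 rad clockwise. I go down between the posts.

```bash
python3 -m pendant '[[[-0.003,0.001,0.02,0,0,0],[0,0,0.025,0,0,0],[0,0,0.025,0,0,0],[0,0,0.016,0,0,0],[0,0,0.010,0,0,0],[0,0,0.003,0,0,0],[0,0,0,0,0,0]]]'
python3 -c "
from h import *
at(2.76);pol()"
```

```text
time: 12.25
ee_pos: [0.49, -0.0194, 0.0602]
tcp_rot: [0.0, 0.189, 0.982, 0.0]
wrist_force: [-0.4, -0.3, 0.4]
finger_gap: 0.0006
t 12.25 pos [ 0.49   -0.0194  0.0602] yaw 2.761 F [-0.4 -0.3  0.4] gap 0.0006
shift mm [ 2.4 -0.5  4.2] turn [0.    0.001 0.001] j [-0.15 -0.06  2.14 -0.    1.06 -1.34]
t 12.25 r 75.6 phi 2.754 yaw 2.761 z 0.0602 Ftool [ 0.2 -0.4 -0.4]
```

```bash
python3 -m pendant '[[[0.002,0.0039,0.003,0,0,0.05],[-0.0001,0.0039,0,0,0,0.05],[-0.0001,0.0039,0,0,0,0.05],[-0.0001,0.0039,0,0,0,0.05],[-0.0001,0.0039,0,0,0,0.05],[-0.0001,0.0039,0,0,0,0.05]]]'
python3 -c "
from h import *
pol()"
python3 -m pendant '[[[-0.0001,0.0039,0,0,0,0.05],[-0.0001,0.0039,0,0,0,0.05],[-0.0001,0.0039,0,0,0,0.05],[-0.0001,0.0039,0,0,0,0.05]]]'
python3 -c "
from h import *
pol()"
```

```text
time: 13.0
ee_pos: [0.5003, 0.0015, 0.0577]
tcp_rot: [0.001, 0.335, 0.942, 0.0]
wrist_force: [-0.3, 0.5, 0.0]
finger_gap: 0.0005
t 13.0 r 77.5 phi 2.449 yaw 2.459 z 0.0577 Ftool [ 0.5  0.2 -0. ]
time: 13.5
ee_pos: [0.5104, 0.0121, 0.0576]
tcp_rot: [-0.0, 0.427, 0.904, -0.001]
wrist_force: [-3.0, -1.3, 2.2]
finger_gap: 0.0002
t 13.5 r 77.9 phi 2.261 yaw 2.259 z 0.0576 Ftool [ 0.9 -3.2 -2.2]
```

I have contact, at about 3 N. I continue along the arc.

```bash
python3 -m pendant '[[[-0.0001,0.0039,0,0,0,0.05],[-0.0001,0.0039,0,0,0,0.05],[-0.0001,0.0039,0,0,0,0.05],[-0.0001,0.0039,0,0,0,0.05],[-0.0001,0.0039,0,0,0,0.05],[-0.0001,0.0039,0,0,0,0.05],[-0.0001,0.0039,0,0,0,0.05],[-0.0001,0.0039,0,0,0,0.05]]]'
python3 -c "
from h import *
pol()
cv2.imwrite('pics/s7.png',cv2.resize(manip.get_image('scene')[200:350,230:400,::-1],None,fx=4,fy=4,interpolation=3))"
```

```text
time: 14.5
ee_pos: [0.5374, 0.0271, 0.0576]
tcp_rot: [-0.001, 0.598, 0.801, -0.001]
wrist_force: [-4.1, -0.4, 3.6]
finger_gap: 0.0002
t 14.5 r 78.4 phi 1.863 yaw 1.859 z 0.0576 Ftool [ 0.8 -4.  -3.6]
```

View pics/s7.png

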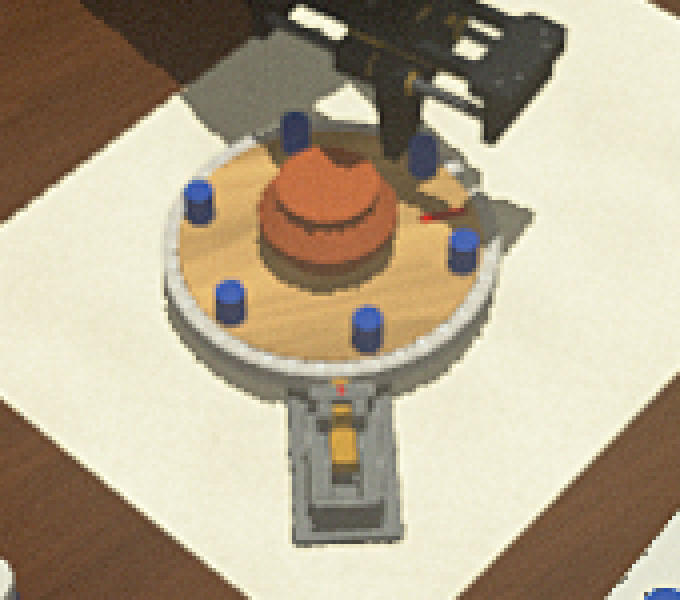

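The pot is centred, the posts have moved clockwise and the finger is behind the post at (425,150). I compute the wheel rotation from the post tops.

```bash
python3 - <<'E'
from h import *
m=manip.camera_model("scene")
P=np.array([onz(m,230+u/4,200+v/4,.058)[:2] for u,v in ((231,288),(368,315),(463,237),(425,140),(296,120),(199,187))])
c,r=circ(P);print(c,r); a=np.arctan2(*(P-c).T[::-1]); print(a)
im=cv2.imread("pics/scene0.png")[:,:,::-1].copy()
P0=np.array([[318.5,229.5],[287,237.3],[344,245.2],[278.9,262.1],[338.6,270.9],[304.9,280.1]])
P0=np.array([onz(m,u,v,.058)[:2] for u,v in P0]); c0,r0=circ(P0); print(c0,r0,np.arctan2(*(P0-c0).T[::-1]))
E
```

```text
[ 0.56210743 -0.0487645 ] 0.07943993121906952
[-1.46252513 -0.41648245  0.63233004  1.68125514  2.72995212 -2.51710438]
[ 0.56252295 -0.05105911] 0.07984329116340533 [ 2.2606471  -2.98004395  1.21784618 -1.93341454  0.16754301 -0.87768981]
```

```bash
python3 -m pendant '[[[-0.0001,0.0039,0,0,0,0.05],[-0.0001,0.0039,0,0,0,0.05],[-0.0001,0.0039,0,0,0,0.05],[-0.0001,0.0039,0,0,0,0.05],[-0.0001,0.0039,0,0,0,0.05],[-0.0001,0.0039,0,0,0,0.05],[-0.0001,0.0039,0,0,0,0.05],[-0.0001,0.0039,0,0,0,0.05],[-0.0001,0.0039,0,0,0,0.05],[-0.0001,0.0039,0,0,0,0.05],[-0.0001,0.0039,0,0,0,0.05],[-0.0001,0.0039,0,0,0,0.05]]]'
python3 -c "
from h import *
pol()"
python3 -m pendant '[[[-0.0001,0.0039,0,0,0,0.05],[-0.0001,0.0039,0,0,0,0.05],[-0.0001,0.0039,0,0,0,0.05],[-0.0001,0.0039,0,0,0,0.05],[-0.0001,0.0039,0,0,0,0.05],[-0.0001,0.0039,0,0,0,0.05],[-0.0001,0.0039,0,0,0,0.05],[-0.0001,0.0039,0,0,0,0.05],[-0.0001,0.0039,0,0,0,0.05],[-0.0001,0.0039,0,0,0,0.05],[-0.0001,0.0039,0,0,0,0.05],[-0.0001,0.0039,0,0,0,0.05]]]'
python3 -c "
from h import *
pol()
cv2.imwrite('pics/s8.png',cv2.resize(manip.get_image('scene')[200:350,230:400,::-1],None,fx=4,fy=4,interpolation=3))"
```

```text
time: 16.05
ee_pos: [0.5838, 0.0272, 0.0575]
tcp_rot: [-0.001, 0.808, 0.589, 0.0]
wrist_force: [-3.1, 2.2, 3.3]
finger_gap: 0.0008
t 16.05 r 78.9 phi 1.264 yaw 1.26 z 0.0575 Ftool [ 1.2 -3.7 -3.3]
time: 17.55
ee_pos: [0.6219, 0.0013, 0.0576]
tcp_rot: [-0.001, 0.946, 0.324, 0.0]
wrist_force: [-2.4, 2.6, 2.3]
finger_gap: 0.0005
t 17.55 r 79.1 phi 0.673 yaw 0.66 z 0.0576 Ftool [-0.3 -3.6 -2.3]
```

View pics/s8.png

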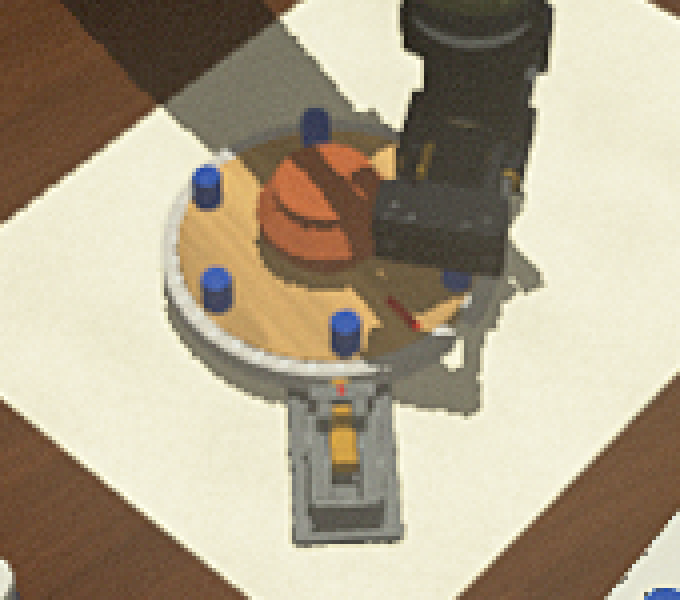

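The notch shows at about zoom (458,340), with the stripe end at (417,325) and the pot still central. I compute the remaining angle.

```bash
python3 - <<'E'
from h import *
m=manip.camera_model("scene")
c=np.array([.562,-.05])
for u,v,z in ((458,342,.03),(440,332,.034),(462,322,.034),(417,325,.034),(345,320,.058),(217,275,.058),(342,388,.048)):
    d=onz(m,230+u/4,200+v/4,z)[:2]-c; print(u,v,np.linalg.norm(d).round(4),np.arctan2(d[1],d[0]).round(3))
E
```

```text
458 342 0.1037 0.098
440 332 0.0937 0.052
462 322 0.098 0.198
417 325 0.0814 -0.022
345 320 0.08 -0.568
217 275 0.0781 -1.622
342 388 0.1191 -0.621
```

About 0.75 rad remains. I make eight more rows at this rate, then slow down.

```bash
python3 -m pendant '[[[-0.0001,0.0039,0,0,0,0.05],[-0.0001,0.0039,0,0,0,0.05],[-0.0001,0.0039,0,0,0,0.05],[-0.0001,0.0039,0,0,0,0.05],[-0.0001,0.0039,0,0,0,0.05],[-0.0001,0.0039,0,0,0,0.05],[-0.0002,0.0031,0,0,0,0.04],[-0.0001,0.0023,0,0,0,0.03]]]'
python3 -c "
from h import *
pol()"
python3 -m pendant '[[[-0.0001,0.0016,0,0,0,0.02],[-0.0001,0.0016,0,0,0,0.02],[0,0.0012,0,0,0,0.015],[0,0.0012,0,0,0,0.015]]]'
python3 -c "
from h import *
pol()"
```

```text
time: 18.6
ee_pos: [0.6354, -0.0251, 0.0575]
tcp_rot: [-0.0, 0.99, 0.144, 0.001]
wrist_force: [-0.2, 4.5, 3.9]
finger_gap: 0.0005
t 18.6 r 78.8 phi 0.295 yaw 0.29 z 0.0575 Ftool [ 1.1 -4.4 -3.9]
time: 19.1
ee_pos: [0.6361, -0.0307, 0.0569]
tcp_rot: [-0.0, 0.994, 0.11, 0.0]
wrist_force: [-0.2, 5.3, 4.0]
finger_gap: 0.0006
t 19.1 r 78.1 phi 0.223 yaw 0.22 z 0.0569 Ftool [ 1.  -5.3 -4. ]
```

```bash
python3 -m pendant '[[[0,0.0012,0,0,0,0.015],[0,0.0012,0,0,0,0.015],[0,0.0012,0,0,0,0.015],[0,0.0012,0,0,0,0.015]]]'
python3 -c "
from h import *
pol()"
python3 -m pendant '[[[0,0.0012,0,0,0,0.015],[0,0.0012,0,0,0,0.015],[0,0.0012,0,0,0,0.015]]]'
python3 -c "
from h import *
pol()
cv2.imwrite('pics/s9.png',cv2.resize(manip.get_image('scene')[200:350,230:400,::-1],None,fx=4,fy=4,interpolation=3))"
```

```text
time: 19.6
ee_pos: [0.6367, -0.0357, 0.0564]
tcp_rot: [0.0, 0.997, 0.08, -0.0]
wrist_force: [1.1, 4.4, 3.2]
finger_gap: 0.0002
t 19.6 r 77.6 phi 0.159 yaw 0.16 z 0.0564 Ftool [ 1.7 -4.1 -3.2]
time: 19.98
ee_pos: [0.6371, -0.0391, 0.0564]
tcp_rot: [-0.0, 0.998, 0.057, -0.0]
wrist_force: [-0.8, 3.5, 3.3]
finger_gap: 0.0003
t 19.98 r 77.6 phi 0.115 yaw 0.115 z 0.0564 Ftool [-0.4 -3.6 -3.3]
```

View pics/s9.png

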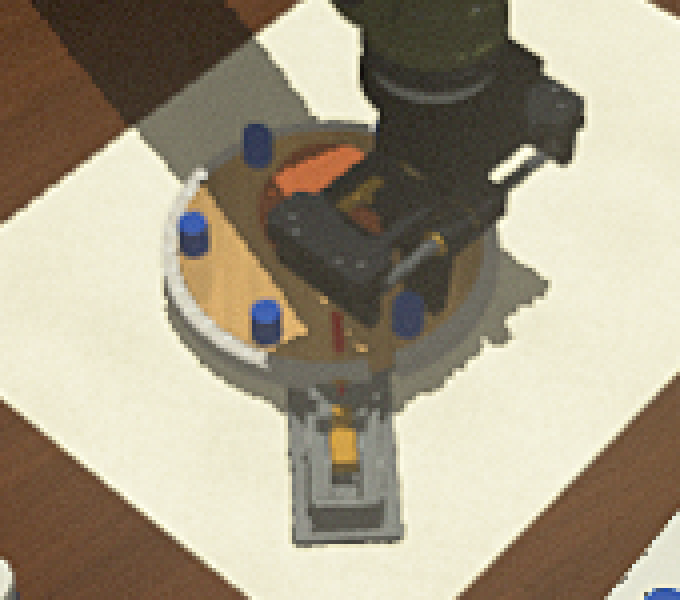

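The stripe has reached the mark (337,330) and the notch is near (378,365), about 0.2 rad to go. I continue slowly in short calls.

```bash
python3 -m pendant '[[[0,0.001,0,0,0,0.0128],[0,0.001,0,0,0,0.0128],[0,0.001,0,0,0,0.0128]]]'
python3 -c "
from h import *
pol()"
python3 -m pendant '[[[0,0.001,0,0,0,0.0128],[0,0.001,0,0,0,0.0128]]]'
python3 -c "
from h import *
pol()"
```

```text
time: 20.4
ee_pos: [0.6374, -0.0419, 0.0565]
tcp_rot: [-0.0, 0.999, 0.038, -0.0]
wrist_force: [-0.7, 4.0, 2.9]
finger_gap: 0.0005
t 20.4 r 77.7 phi 0.078 yaw 0.077 z 0.0565 Ftool [-0.3 -4.  -2.9]
time: 20.65
ee_pos: [0.6376, -0.0439, 0.0564]
tcp_rot: [-0.0, 1.0, 0.025, -0.0]
wrist_force: [-1.6, 5.0, 3.2]
finger_gap: 0.0003
t 20.65 r 77.7 phi 0.052 yaw 0.051 z 0.0564 Ftool [-1.3 -5.  -3.2]
```

```bash
python3 -m pendant '[[[0,0.001,0,0,0,0.0128],[0,0.001,0,0,0,0.0128]]]'
python3 -c "
from h import *
pol()"
python3 -m pendant '[[[0,0.001,0,0,0,0.0128],[0,0.001,0,0,0,0.0128]]]'
python3 -c "
from h import *
pol()"
```

```text
time: 20.9
ee_pos: [0.6377, -0.0456, 0.0565]
tcp_rot: [-0.0, 1.0, 0.013, -0.0]
wrist_force: [-1.1, 6.5, 2.7]
finger_gap: 0.0004
t 20.9 r 77.7 phi 0.031 yaw 0.025 z 0.0565 Ftool [-0.9 -6.5 -2.7]
time: 21.15
ee_pos: [0.6376, -0.0483, 0.0565]
tcp_rot: [0.0, 1.0, -0.0, -0.0]
wrist_force: [-2.0, 3.5, 2.2]
finger_gap: 0.0005
t 21.15 r 77.6 phi -0.003 yaw -0.0 z 0.0565 Ftool [-2.  -3.5 -2.2]
```

```bash
python3 -m pendant '[[[0,0.001,0,0,0,0.0128]]]'
python3 -m pendant '[[[0,0.001,0,0,0,0.0128]]]'
python3 -c "
from h import *
pol()
cv2.imwrite('pics/s10.png',cv2.resize(manip.get_image('scene')[270:350,270:370,::-1],None,fx=7,fy=7,interpolation=3))"
```

```text
time: 21.28
ee_pos: [0.6377, -0.0493, 0.0565]
tcp_rot: [0.0, 1.0, -0.007, -0.0]
wrist_force: [-2.3, 3.4, 2.9]
finger_gap: 0.0002
time: 21.4
ee_pos: [0.6377, -0.0502, 0.0564]
tcp_rot: [0.0, 1.0, -0.013, -0.0]
wrist_force: [-0.6, 3.6, 1.4]
finger_gap: 0.0004
t 21.4 r 77.7 phi -0.028 yaw -0.026 z 0.0564 Ftool [-0.7 -3.5 -1.4]
```

View pics/s10.png

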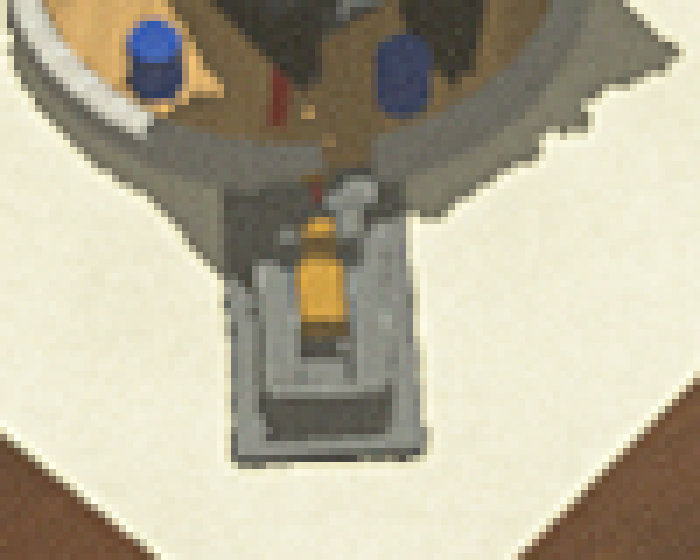

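The notch gap at (322–375,160) is still to the right of the bolt axis (column 317), roughly 8 mm to go. I continue 1 mm at a time.

```bash
for i in 1; do :; done
python3 -m pendant '[[[0,0.001,0,0,0,0.0128],[0,0.001,0,0,0,0.0128]]]' | grep -E "ee_pos|force"
python3 -m pendant '[[[0,0.001,0,0,0,0.0128]]]' | grep -E "ee_pos|force"
python3 -m pendant '[[[0,0.001,0,0,0,0.0128]]]' | grep -E "ee_pos|force"
```

```text
ee_pos: [0.6376, -0.052, 0.0565]
wrist_force: [-2.0, 4.0, 2.0]
ee_pos: [0.6376, -0.053, 0.0565]
wrist_force: [-2.5, 4.3, 1.2]
ee_pos: [0.6377, -0.0542, 0.0565]
wrist_force: [-1.1, 1.9, 1.1]
```

```bash
python3 -m pendant '[[[0,0.001,0,0,0,0.0128]]]' | grep -E "ee_pos|force"

```

```text
ee_pos: [0.6379, -0.0555, 0.0565]
wrist_force: [-1.2, 2.0, -0.5]
```

```bash
python3 -m pendant '[[[0,0.001,0,0,0,0.0128]]]' | grep -E "ee_pos|force"
python3 -c "
from h import *
pol()
cv2.imwrite('pics/s11.png',cv2.resize(manip.get_image('scene')[270:350,270:370,::-1],None,fx=7,fy=7,interpolation=3))"
```

```text
ee_pos: [0.6381, -0.0568, 0.0568]
wrist_force: [-0.2, -0.1, 0.1]
t 22.2 r 78.6 phi -0.112 yaw -0.103 z 0.0568 Ftool [-0.2  0.1 -0.1]
```

View pics/s11.png

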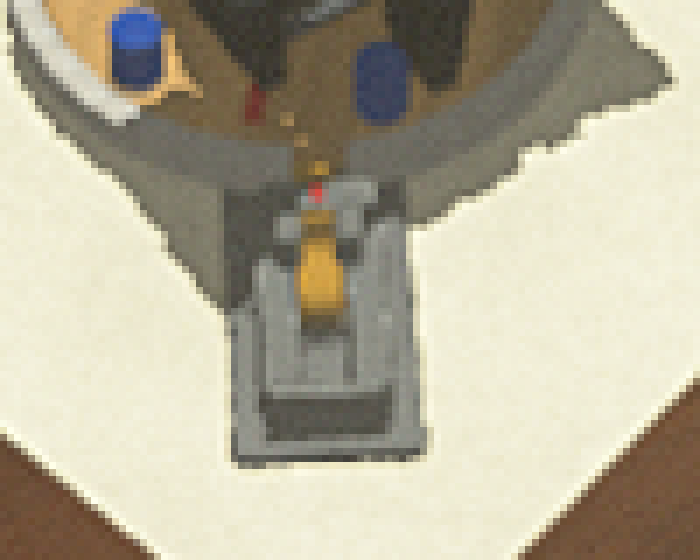

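The notch (columns 295–345) is now centred on the bolt (320) and the push force is gone. I hold a moment and check whether the bolt drops fully.

```bash
python3 -m pendant '[[[0,0,0,0,0,0],[0,0,0,0,0,0]]]' | grep -E "ee_pos|force"
python3 -c "
from h import *
pol()
im=manip.get_image('scene')
cv2.imwrite('pics/s12f.png',im[:,:,::-1]);cv2.imwrite('pics/s12.png',cv2.resize(im[270:350,270:370,::-1],None,fx=7,fy=7,interpolation=3))"
```

```text
ee_pos: [0.6378, -0.0562, 0.0568]
wrist_force: [0.5, 0.5, 0.7]
t 22.5 r 78.2 phi -0.105 yaw -0.102 z 0.0568 Ftool [ 0.4 -0.5 -0.7]
```

View pics/s12.png

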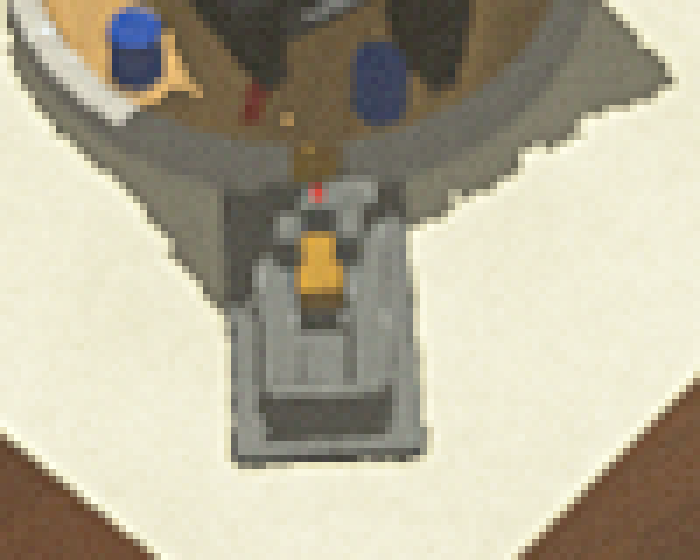

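The bolt has advanced further and fills the notch (295–342, 140–180). I back off without touching the post, lift, and check from the other cameras.

```bash
python3 -m pendant '[[[0,-0.003,0,0,0,0],[0,-0.004,0,0,0,0],[0,0,0,0,0,0],[0,0,-0.015,0,0,0],[0,0,-0.03,0,0,0],[0,0,-0.03,0,0,0],[0,0,-0.03,0,0,0],[0,0,-0.03,0,0,0],[0,0,0,0,0,0]]]'
python3 - <<'E'
from h import *
pol()
cv2.imwrite("pics/w13.png",manip.get_image("wrist")[:,:,::-1])
cv2.imwrite('pics/s13.png',cv2.resize(manip.get_image('scene')[270:350,270:370,::-1],None,fx=7,fy=7,interpolation=3))
E
```

```text
time: 23.68
ee_pos: [0.6405, -0.0494, 0.1964]
tcp_rot: [0.0, 0.999, -0.051, 0.004]
wrist_force: [-0.1, 0.8, -0.0]
finger_gap: 0.0007
t 23.68 r 80.5 phi -0.017 yaw -0.102 z 0.1964 Ftool [-0.2 -0.8  0. ]
```

View pics/w13.png

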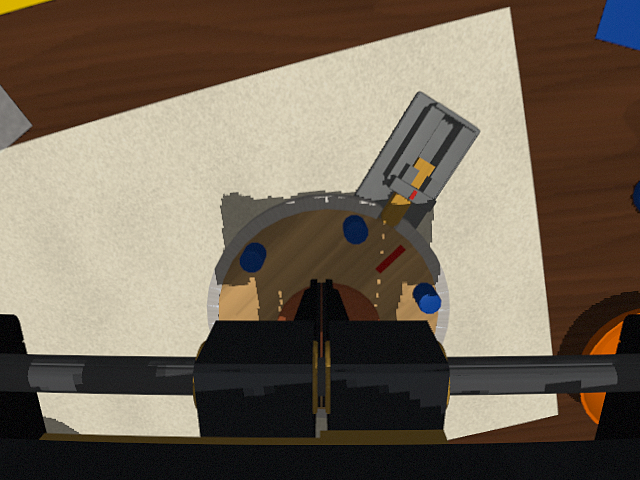

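View pics/s13.png

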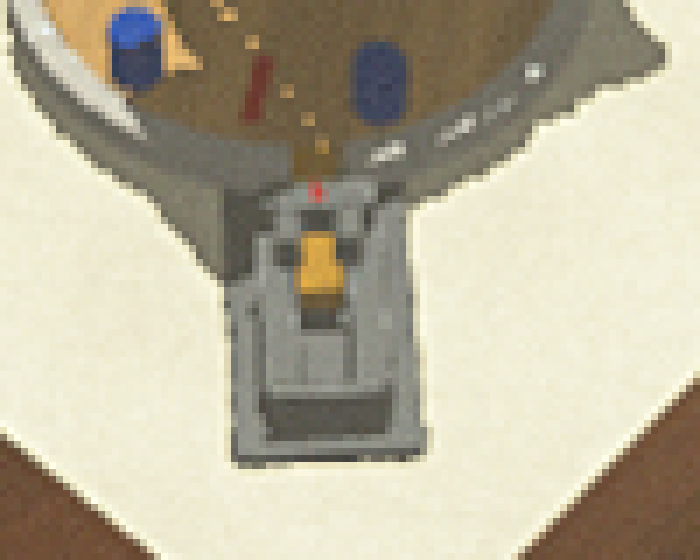

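The wrist view shows the brass nose inside the notch at about (390,218). I'll measure the tip's radius against home (89 mm).

```bash
python3 - <<'E'
from h import *
m=manip.camera_model("wrist")
d=np.array([np.cos(-.627),np.sin(-.627)])
im=cv2.imread("pics/w13.png"); 
for r,z in ((.089,.032),(.0905,.032),(.1,.032),(.1,.034),(.091,.034),(.115,.048),(.184,.034)): print(r,z,np.round(proj(m,[*(C+d*r),z]),1))
cv2.imwrite("pics/w13z.png",cv2.resize(im[180:250,340:450],None,fx=7,fy=7,interpolation=3))
E
```

```text
0.089 0.032 [387.3 222.4]
0.0905 0.032 [388.4 220.7]
0.1 0.032 [395.1 210.2]
0.1 0.034 [395.6 210.8]
0.091 0.034 [389.1 220.8]
0.115 0.048 [410.2 197.5]
0.184 0.034 [459.1 111.5]
```

View pics/w13z.png

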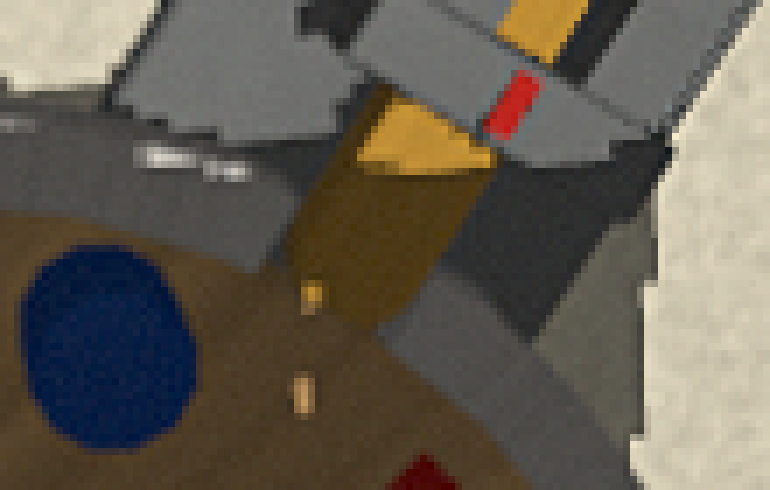

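The brass fills the notch down to the wooden disc: its end is at (387,226), and home projects to (387,222). Now I move the arm clear for a last look at the pot and bowl.

```bash
python3 -m pendant '[[[0,0,-0.04,0,0,0],[0,0,-0.04,0,0,0],[0,0.04,0,0,0,0],[0,0.04,0,0,0,0],[0,0.04,0,0,0,0],[0,0.04,0,0,0,0],[0,0.04,0,0,0,0],[0,0.04,0,0,0,0],[0,0.04,0,0,0,0],[0,0,0,0,0,0],[0,0,0,0,0,0]]]'
python3 - <<'E'
from h import *
a=manip.get_image("top"); b=manip.get_image("scene")
A=cv2.resize(a[140:340,160:430,::-1],(540,400),interpolation=3); B=cv2.resize(b[140:350,230:400,::-1],(324,400),interpolation=3)
cv2.imwrite("pics/f.png",cv2.resize(np.hstack([A,B]),(800,370)))
cv2.imwrite("pics/ftop.png",a[:,:,::-1])
m=manip.camera_model("top")
for c,s in blobs(a[140:340,160:430].copy(),(108,100,60),(125,255,255),25): print(c,onz(m,c[0]+160,c[1]+140,.058)[:2].round(4))
g=[(c,s) for c,s in blobs(a,(55,100,40),(85,255,255),500)]; print(g)
for c,s in blobs(a,(0,170,90),(6,255,255),8): print('red',c,s[4],onz(m,*c,.04).round(4))
h=cv2.cvtColor(a,cv2.COLOR_RGB2HSV)[180:290,290:410]; k=cv2.inRange(h,np.array([5,120,60]),np.array([13,255,255])); k=cv2.morphologyEx(k,cv2.MORPH_OPEN,np.ones((5,5))); 
n,l,s,c=cv2.connectedComponentsWithStats(k); i=1+s[1:,4].argmax(); print('pot',s[i],c[i]+[290,180],onz(m,*(c[i]+[290,180]),.07).round(4))
im0=cv2.imread("pics/top0.png")[:,:,::-1]; print('diff px', [(x,) for x in []])
E
```

```text
time: 25.15
ee_pos: [0.6094, -0.3269, 0.2697]
tcp_rot: [-0.001, 0.999, -0.051, -0.001]
wrist_force: [0.8, 0.6, 1.0]
finger_gap: 0.0007
[199.   60.8] [ 0.6341 -0.0726]
[164.8  66.7] [0.6205 0.0056]
[222.1  86.4] [ 0.574  -0.1237]
[153.   98.8] [0.5461 0.0324]
[211.1 119.2] [ 0.4991 -0.0971]
[176.  125.6] [ 0.4851 -0.0187]
[(array([204.2, 304.3]), array([ 176,  276,   57,   58, 2507], dtype=int32))]
red [397.   98.5] 100 [ 0.8951 -0.1705  0.04  ]
red [ 72.8 258. ] 58 [0.5077 0.5748 0.04  ]
red [201.  304.2] 17 [0.4026 0.2814 0.04  ]
red [ 16.5 395.2] 12 [0.2117 0.6658 0.04  ]
pot [  40   35   36   36 1026] [347.70955166 232.5877193 ] [ 0.5575 -0.0452  0.07  ]
diff px []
```

View pics/f.png

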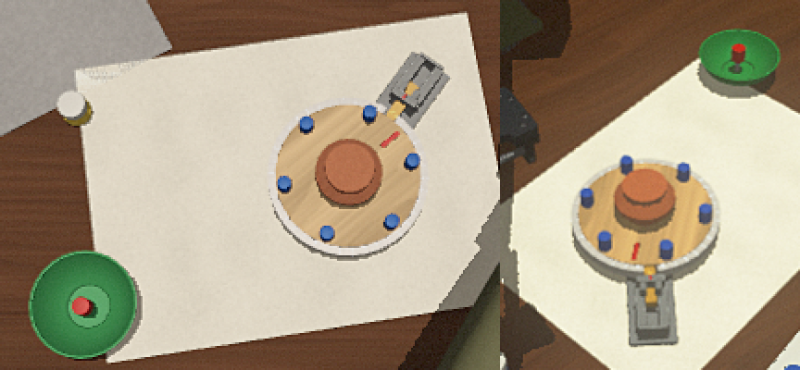

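View pics/ftop.png

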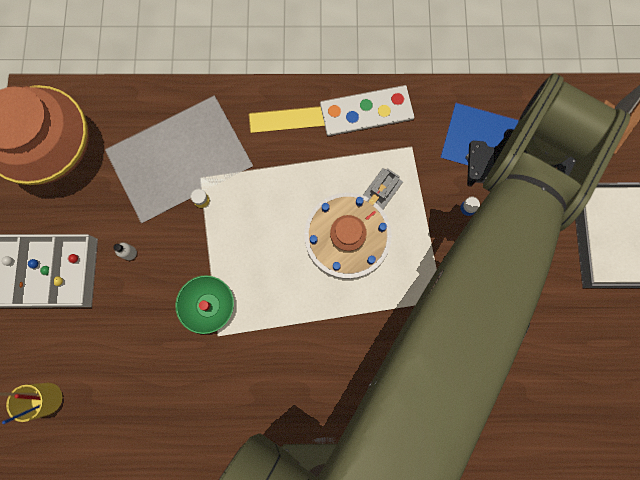

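The bolt is in the notch, the pot is central at (348,232), and the pin stands upright in the bowl at (204,305) with its middle about 27 mm up. Nothing touches the robot, so I hand in.

```bash
python3 -c "
from cell import manip
print(manip.close_job())"
```

```text
the job is handed in; nothing more can be done
None
```

The turntable looks locked and I handed the job in after about 25 s. I pulled the pin straight up, put it in the green bowl, and turned the wheel about 2.5 rad clockwise by pushing one blue post. The push took about 3–6.5 N and fell to zero as the bolt dropped in. I then backed off without testing the lock by force.

**Bolt:** the wrist and scene views show it filling the notch down to the wooden disc, which matches home to within the picture's accuracy. I had no direct reading of its travel.

**Pot:** it is within about 3 mm of the wheel's centre and upright.

**Pin:** it is in the green bowl but standing on its foot rather than lying. Its middle is well within 55 mm of the bowl's centre and, by estimate, about 27 mm up, so it meets the stated limits.

**Other things:** the green bowl did not move. Neither did the yellow jar, the glue or the part of the blue jar I could see. The arm hid the orange bowl, tape and brush in the last top view, so I did not recheck those; all moves near them stayed well above them.

**Measurements that disagreed:** the cameras differed by 3–5 mm on the wheel's centre. I used a value between them, and it caused no trouble.

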